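# Seat the pre-filter of the cage-rack blower and reset its filter timer

## Task

Finish the pre-filter change on the blower unit: with the fingertips, push the filter drawer fully home so that its bezel sits flush on the housing, then reach down into the round well on the controller and press the sunken reset key right down, keep it down for at least two seconds without letting up, and let it spring back. Leave the key in the square well alone (it stops the animals' air); pick nothing up, do not pull the drawer out, and leave all the other things on the bench and on the blower where they are.

Things in the scene. Friction and masses are not known exactly. Their poses are not given: they have to be found in the camera images.
- blower: Bench-top blower unit of a cage rack: aluminium box 300 deep (x) x 400 wide (y) x 130 mm high, fixed to the bench. Origin: centre of its underside, on the bench (z = 0). Its x axis points away from its front; the front, with the filter drawer, faces the robot. On its top at the rear stand two round steel hose collars (104 mm across, flanges 120 mm, 60 mm high), at x = +75 mm, y = +130 and -130 mm.
- filter_drawer (a joint): How far the filter drawer stands out of the blower's front, in m: 0 = fully home, bezel flush on the housing (a hard stop); it starts 30 to 55 mm out and would go to 90 mm. It slides along the blower's x axis: pushing towards the blower's +x closes it. About 4 N of sliding friction; it stays where it is left. It counts as home within 3 mm.
- drawer_face (a point): Point on the front (outer) face of the drawer's grey bezel, on the drawer's middle line, 100 mm above the bench, 20 mm below the bezel's top edge; moves with the drawer; axes parallel to the blower's. The bezel is a flat upright plate 290 wide x 75 high x 16 mm thick, from 45 to 120 mm above the bench. A pull lip, 100 mm wide, 6 mm thick, stands out 20 mm from its middle with its top 60 mm above the bench, so the flat face above it, from 60 to 120 mm, is free to be pushed.
- controller: Grey controller box 100 deep (x) x 250 wide (y) x 40 mm high, fixed on top of the blower near its front edge, at a slightly different place and angle each time; its top is 170 mm above the bench. Origin: centre of its underside. A dark blank display (2 mm proud) is in the middle of its top; the two wells lie 85 mm to the left and right of its middle, and which is which changes.
- reset_well (a point): Centre of the mouth of the ROUND well, 172 mm above the bench, in a dark grey 60 mm square module of the controller; z up, x and y parallel to the controller's. The well is 44 mm across and 26 mm deep, with upright walls. It holds the round reset key.
- reset_key_top (a point): Centre of the top of the reset key: a pale grey round key 32 mm across in the middle of the round well, its top 18 mm below the well's mouth when free; moves with the key.
- reset_key (a joint): How far the reset key is pressed, in m: 0 = free, 0.005 = fully down (hard stop). A spring resists it: about 2 N at first, 6 N fully down; it springs back when released. It makes contact from 4 mm down.
- stop_well (a point): Centre of the mouth of the SQUARE well, 172 mm above the bench, in the controller's other module: 44 x 44 mm, 26 mm deep. It holds the square stop key, which must be left alone.
- stop_key (a joint): How far the square stop key (32 x 32 mm, top 18 mm below the mouth) is pressed, in m: 0 = free, 0.005 = fully down. Same spring. Must not be pressed by 2 mm or more.
- old_filter: Used filter cassette, 130 x 220 x 22 mm, lying flat on the bench in front of the blower, to the left seen from the robot. Origin: centre of its underside. Leave it alone.
- dust_brush: Small dusting brush, about 200 mm long and 20 mm high, lying on the bench in front of the blower, to the right seen from the robot. Leave it alone.
- sample_jar: Clear jar with a white lid, 48 mm across, 60 mm high, standing on the blower's top between the two hose collars, behind the controller. Origin: centre of its underside. Leave it alone.
- water_bottle: Clear animal drinking bottle with a steel cap and sipper tube, 62 mm across, 180 mm high, standing on the right of the bench. Origin: centre of its underside. Leave it alone.
- spray_bottle: White spray bottle with a grey head, 80 mm across, 215 mm high, standing on the right of the bench. Origin: centre of its underside. Leave it alone.
- feed_scoop: Steel feed spoon, about 190 mm long and 20 mm high, lying on the bench to the left of the blower. Leave it alone.

How it is judged:
By the outcome, as a careful person would: the job done as asked, in the order asked, and still so for the second after the job is handed in, with the robot touching nothing.
It also fails if it takes over 51 s, if anything falls off the work surface, if the arm or the gripper's body presses on something with over 40 N, if the wrist force passes 120 N, or if a joint passes its speed limit or range.

## Robot

A 6-joint arm with a two-finger parallel gripper is mounted at the origin on the work surface. World frame = base frame: x ahead of the robot, y to its left, z up, the work surface at z = 0. Lengths are in mm, angles in rad, forces in N, time in s.
With the tool pointing down it reaches from about 300 to 775 mm from the base axis. Payload 14.6 kg.
Tool frame: the origin (TCP) lies on the front face of the gripper's body, between the roots of the fingers; the fingertips stand 97 mm ahead of it and the grasp point (between the pads) lies 78 mm ahead of it; z points along the fingers, y is the direction in which the jaws open and shut (so a half turn about z gives the same grasp; the last joint's range is limited). The gripper opens to 94 mm and grips with 3 to 60 N. Pads are 16 mm wide; open, the fingers measure 119 mm over their backs; the gripper's body (75 mm by 177 mm) begins 78 mm behind the grasp point.
Start: joints at [-1.215, 0.3, 1.521, -0, 1.321, -0.067], TCP at [225.666, -501.563, 302.646] pointing down, gripper open.
Joint ranges: [-3.03, 3.03], [-0.79, 2.21], [0.23, 2.52], [-1.04, 4.18], [0, 3.07], [-2.55, 2.55]. Speed limits (rad/s): [2.22, 2.22, 2.57, 3.14, 3.14, 3.14].

## Interface

Orientations are given as a unit quaternion [x, y, z, w].
In Python, from plant import ctrl gives the robot as it stands. The module is installed in compiled form; this text tells all that it offers.
- The arm moves only by the shell command python3 -m crank 'ROWS' [FORCE]. ROWS is JSON, a list of rows, each an object of numbers: "hand": the closure, from 0 (fully open) to 1 (shut); "x", "y", "z": the shift along the tool's x, y, z in units of 0.08 m (1.0 is 0.08 m); "yaw": the turn about the tool's z in units of 45 degrees (1.0 is 45 degrees). In form: [{"hand": .., "x": .., "y": .., "z": .., "yaw": ..}, ...]. A call has 1 to 10 rows; each row is the pose to reach, as a shift and turn from the pose commanded when the call began, along the tool's axes at that moment; what a row does not reach only later rows make up. A row lasts 1/10 s, in which the tool goes at most 50 mm and 8.59 degrees, less where a joint would pass 70% of its speed; a pose out of reach is approached as far as the arm can. A call with a number of a shift or a turn outside -1 to 1 is refused whole. A call with a gripper value outside its range is refused whole. The fingers move at their own pace and stop on an object; FORCE is the grip in N (left out, the last holds). Time passes only in rows, so rows that repeat a pose let the fingers close. It gives the time, the measured TCP pose, the force and the opening at its end, in the units of the state.
- ctrl.get_state(): the state, without advancing time (a new reading comes with each control period).
- ctrl.get_image(name): name is "scene" or "side" or "wrist"; returns a dict with "image" (480x640x3 uint8, red, green, blue), "depth" (480x640 float32, mm along the optical axis (not along the pixel's ray), 0 where there is no reading), "K" (3x3 intrinsics, pixels), "R" (3x3) and "t" (3): a world point X has camera coordinates R X + t. Camera axes: x right, y down, z forward; pixel columns grow to the right and rows downward; lengths in mm; the calibration is good to about 2 mm. A picture is of the moment at which its call begins.
- ctrl.close_job(): hands the job in, once; it reports no verdict.
Trained networks look in the newest picture that a camera, given by its name, has taken for a name from the list of things; names that differ only in an ending like _2 or _b are one class to them, and where a whole thing is asked for, a point or a joint stands for the part that bears it (a point fixed in the world has none). Each returns a list of dicts, best first, with "conf" (0 to 1); they miss things now and then, are a little off and sometimes report something else, mostly with a low value. They report only what shows in the picture. A call takes as long as a camera call.
- ctrl.cut_out(camera, label): "pixels" (480x640 bool, what is visible of it) and "xy" ([column, row] in pixels, amid what is visible of it).
The state is a dict: "clock": time; "joints": joint angles; "qvel": joint speeds; "joint_torque": joint torques, N m; "tcp_pos": TCP position; "tool_rot": TCP orientation; "force": force on the tool from outside, world axes, zero at the start; "wrist_torque": the same for the moment, N m; "opening": finger opening in mm.
Only numpy, scipy, OpenCV 4.12 (cv2) and the standard library are available. Lean on these libraries where they do the work, as an engineer would, in place of code of your own. Each camera call takes 0.05 s, during which the arm holds its last target.

## Working session

There is one attempt and no reset: what is moved stays moved. The work goes in short steps, Python scripts to look and compute and a shell command to move; the robot and the scene stay as the last step left them, time stands still between calls to the robot, and variables do not carry over. Pictures are saved under pics/ and viewed, and the job is handed in when it is done.

```bash
mkdir -p pics; cat > h.py <<'E'
from plant import ctrl
import numpy as np, cv2
def snap(cam,fn):
    d=ctrl.get_image(cam); cv2.imwrite('pics/'+fn,d['image'][:,:,::-1]); return d
def world(d,mask):
    v,u=np.nonzero(mask&(d['depth']>0)); z=d['depth'][v,u]; K=d['K']
    c=np.stack([(u-K[0,2])/K[0,0]*z,(v-K[1,2])/K[1,1]*z,z],1)
    return (c-d['t'])@d['R'], u, v
E
python3 - <<'E'
from h import *
print({k:np.round(v,3) for k,v in ctrl.get_state().items()})
for c in ['scene','side','wrist']:
    d=snap(c,c+'1.png'); np.savez('pics/'+c+'1.npz',**d)
    for l in ['reset_well','reset_key_top','stop_well','drawer_face','controller','blower','stop_key']:
        try:
            for r in ctrl.cut_out(c,l)[:2]:
                p,u,v=world(d,r['pixels']); print(c,l,round(r['conf'],2),np.round(r['xy']),len(p),np.round(np.median(p,0)) if len(p) else '')
        except Exception as e: print(l,e)
E
```

```text
{'clock': np.float64(0.0), 'joints': array([-1.215,  0.3  ,  1.522, -0.   ,  1.321, -0.067]), 'qvel': array([ 0.   , -0.001,  0.   ,  0.001, -0.001,  0.   ]), 'joint_torque': array([-0.0000e+00, -5.3181e+01, -3.5273e+01,  7.1000e-02,  2.5000e-02,
       -0.0000e+00]), 'tcp_pos': array([ 225.61 , -501.428,  302.078]), 'tool_rot': array([ 0.978,  0.21 , -0.   , -0.001]), 'force': array([0.009, 0.012, 0.202]), 'wrist_torque': array([0.027, 0.02 , 0.037]), 'opening': np.float64(93.819)}
scene reset_well 0.74 [163. 219.] 1261 [ 477. -393.   81.]
scene reset_well 0.58 [397. 221.] 670 [546. 124. 169.]
scene stop_well 0.95 [314. 237.] 670 [586. -43. 167.]
scene drawer_face 0.7 [340. 203.] 1646 [458.   7. 113.]
scene controller 0.63 [353. 240.] 4603 [601.  39. 169.]
scene blower 0.85 [365. 300.] 25202 [741.  62. 129.]
scene blower 0.54 [117. 263.] 2767 [ 631. -444.  116.]
side reset_well 0.8 [309. 178.] 335 [554. 130. 171.]
side reset_key_top 0.38 [305. 181.] 2 [555. 127. 155.]
side stop_well 0.77 [327. 222.] 479 [597. -35. 170.]
side drawer_face 0.59 [275. 232.] 2568 [469.  -8. 111.]
side controller 0.9 [316. 203.] 2617 [574.  15. 171.]
side blower 0.93 [351. 230.] 14686 [656. -50. 129.]
side stop_key 0.52 [325. 224.] 45 [593. -42. 155.]
wrist blower 0.38 [102.   9.] 414 [ 328. -238.   15.]
```

View pics/scene1.png

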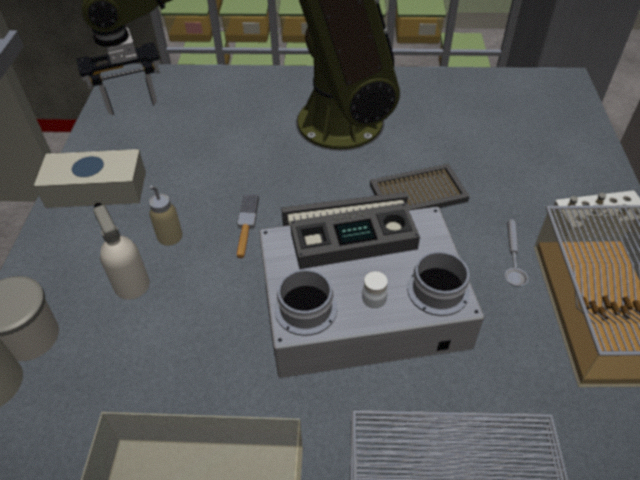

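View pics/side1.png

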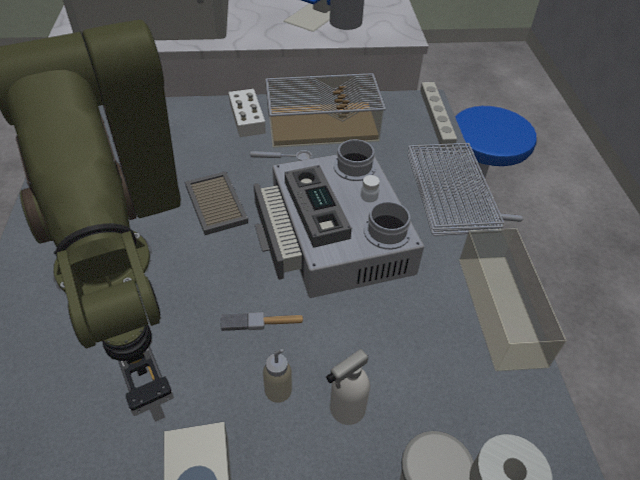

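View pics/wrist1.png

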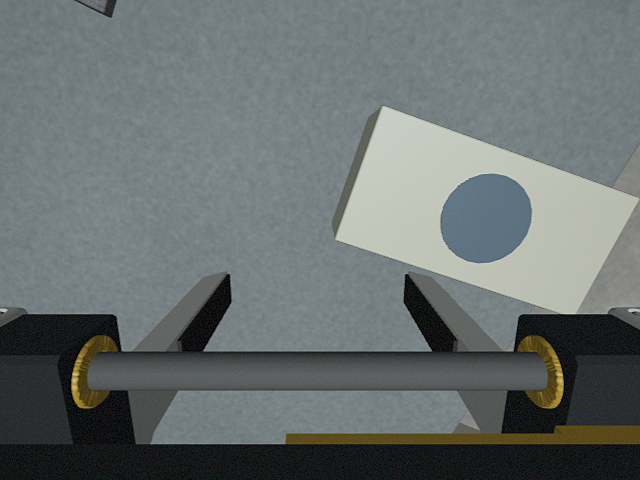

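```bash
python3 - <<'E'
from h import *
for c in ['scene','side']:
    d=dict(np.load('pics/'+c+'1.npz')); P,u,v=world(d,np.ones((480,640),bool))
    def sel(z0,z1,x0,x1,y0,y1): 
        return P[(P[:,2]>z0)&(P[:,2]<z1)&(P[:,0]>x0)&(P[:,0]<x1)&(P[:,1]>y0)&(P[:,1]<y1)]
    for n,a in [('top',sel(124,136,430,950,-250,400)),('ctrl',sel(164,180,430,680,-120,220)),('bez',sel(112,124,420,620,-140,230)),('keys',sel(147,159,430,680,-120,220))]:
        r=cv2.minAreaRect(a[:,:2].astype(np.float32)); print(c,n,len(a),np.round(np.median(a,0),1),np.round(r[0]),np.round(r[1]),round(r[2],1))
        im=np.zeros((560,700),np.uint8)
        q=np.round(np.stack([(450-a[:,1])*1,(960-a[:,0])],1)).astype(int)
        for x,y in q:
            if 0<=x<700 and 0<=y<560: im[y,x]=255
        cv2.imwrite(f'pics/m_{c}_{n}.png',im)
    a=sel(147,159,430,680,-120,220)
    from scipy.cluster.hierarchy import fclusterdata
    if len(a):
        L=fclusterdata(a[:,:2],12,'distance')
        for k in set(L):
            b=a[L==k]
            if len(b)>8: print(c,'key',len(b),b.mean(0).round(1),np.ptp(b,axis=0).round())
ims=[cv2.imread(f'pics/m_{c}_{n}.png',0) for c in['scene','side'] for n in ['top','bez']]
cv2.imwrite('pics/m.png',cv2.resize(np.vstack([np.hstack(ims[:2]),np.hstack(ims[2:])]),(700,560),interpolation=cv2.INTER_AREA))
E
```

```text
scene top 11779 [698.1  62.5 129.2] [624.  56.] [361. 399.] 11.5
scene ctrl 4234 [582.   43.4 170. ] [609.  63.] [183. 281.] 14.3
scene bez 898 [452.5  16.2 118.1] [486.  35.] [322. 146.] 86.3
scene keys 979 [606.8  56.1 153. ] [597.  65.] [318. 144.] 85.2
scene key 111 [657.7 194.3 153.2] [26. 56. 12.]
scene key 156 [545.1 123.1 153. ] [32. 41. 12.]
scene key 222 [586.2 -44.5 153.1] [41. 48. 12.]
scene key 489 [623.9  44.8 153. ] [ 92. 264.  12.]
side top 5599 [649.4  -3.1 131. ] [618.  53.] [365. 406.] 11.3
side ctrl 2498 [576.5  29.8 171.8] [611.  60.] [181. 284.] 13.9
side bez 1234 [469.6   8.9 115.6] [470.  37.] [ 71. 367.] 11.9
side keys 497 [586.8 -31.  153.9] [611.  53.] [180. 272.] 13.9
side key 45 [662.1 172.1 153. ] [30. 47. 12.]
side key 88 [556.  132.6 154.6] [41. 34. 11.]
side key 142 [597.6 -34.6 154. ] [44. 38. 12.]
side key 222 [573.9 -39.9 153.2] [156. 241.  12.]
```

View pics/m.png

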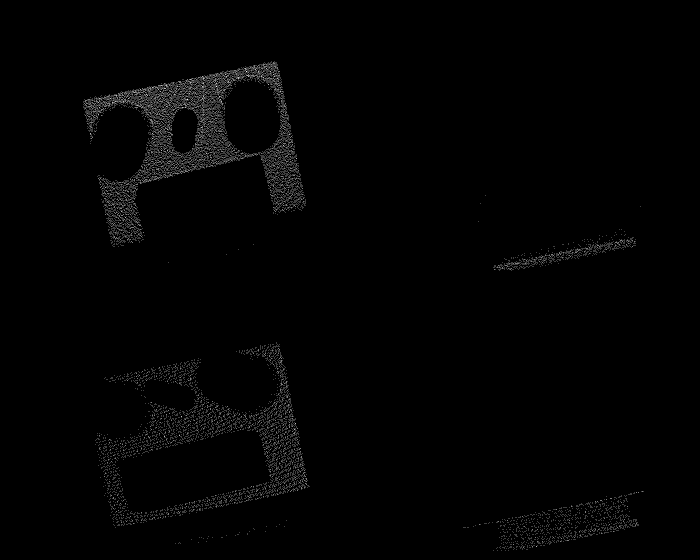

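```bash
python3 - <<'E'
from h import *
a=np.radians(11.4); ux=np.array([np.cos(a),np.sin(a)]); uy=np.array([-ux[1],ux[0]])
for c in ['scene','side']:
    d=dict(np.load('pics/'+c+'1.npz')); P,u,v=world(d,np.ones((480,640),bool))
    X=P[:,:2]@ux; Y=P[:,:2]@uy
    pr=lambda s:np.round(np.percentile(s,[0.5,2,50,98,99.5]),1)
    box=(P[:,0]>400)&(P[:,0]<900)&(abs(P[:,1]-50)<300)
    m=box&(P[:,2]>126)&(P[:,2]<134)&(X>490); print(c,'top X',pr(X[m]),'Y',pr(Y[m]))
    for z0,z1 in [(116,124),(85,105),(65,80)]:
        m=box&(P[:,2]>z0)&(P[:,2]<z1)&(X<478)&(X>410)&(abs(Y+60)<200); print(' bez',z0,m.sum(),'X',pr(X[m]),'Y',pr(Y[m])) if m.sum() else 0
    # side: yaw fit of bezel front face
    m=box&(P[:,2]>80)&(P[:,2]<112)&(X<478)&(X>410)
    if m.sum()>50:
        p=np.polyfit(Y[m],X[m],1); print('  slope deg',np.degrees(np.arctan(p[0])))
E
python3 - <<'E'
import cv2
a=cv2.imread('pics/scene1.png')[180:280,260:440]; b=cv2.imread('pics/side1.png')[150:290,230:400]
cv2.imwrite('pics/z.png',cv2.resize(a,(720,400),interpolation=cv2.INTER_CUBIC)); cv2.imwrite('pics/z2.png',cv2.resize(b,None,fx=4,fy=4,interpolation=cv2.INTER_CUBIC))
E
```

```text
scene top X [507.1 515.2 686.  798.4 800.2] Y [-266.2 -263.2  -80.2  123.5  127.9]
 bez 116 648 X [433.8 435.2 444.8 453.5 454.7] Y [-211.3 -206.6  -68.8   69.1   73.7]
 bez 85 56 X [442.8 444.1 450.1 470.3 472.5] Y [-213.1 -212.9 -203.5   75.7   76.4]
 bez 65 17 X [445.9 446.3 450.6 453.4 453.6] Y [-213.1 -213.  -208.2 -201.  -201. ]
  slope deg -0.6187591249774564
side top X [500.  501.9 644.1 793.6 796.9] Y [-271.1 -268.8 -129.3  119.8  124.8]
 bez 116 501 X [433.1 433.5 441.7 472.2 476.3] Y [-215.6 -212.5  -85.2   64.8   71.4]
 bez 85 185 X [432.8 433.1 434.4 475.7 476.8] Y [-216.8 -215.3 -199.7   59.9   64.5]
 bez 65 126 X [420.8 424.9 434.1 475.3 475.7] Y [-217.2 -216.6 -187.4   61.8   69.7]
  slope deg -0.11961241359796124
```

View pics/z.png

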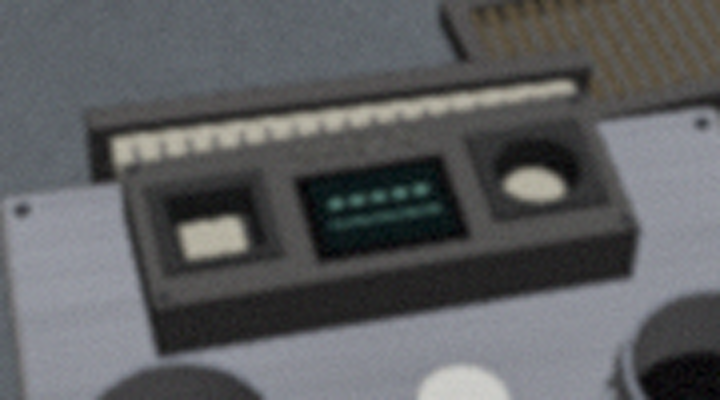

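View pics/z2.png

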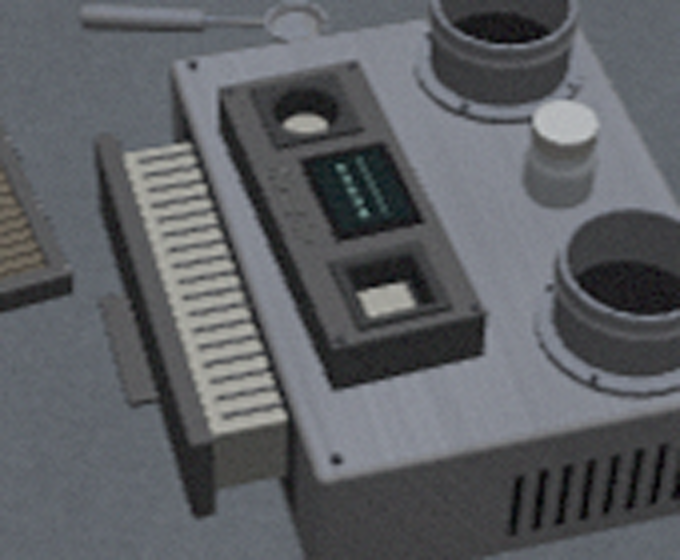

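```bash
python3 -m crank '[{"hand":1,"x":0.3,"y":-0.33},{"hand":1,"x":0.6,"y":-0.66},{"hand":1,"x":0.9,"y":-0.99},{"hand":1,"x":0.9,"y":-0.99}]' 20
python3 - <<'E'
from h import *
def cast(c,u,v,z):
    d=dict(np.load('pics/'+c+'1.npz')); o=-d['R'].T@d['t']; r=d['R'].T@np.linalg.inv(d['K'])@np.array([u,v,1.]); return o+r*(z-o[2])/r[2]
print(cast('scene',394.5,222,172),cast('side',306.7,178,172))
E
```

```text
[557.47141082 122.55204585 172.        ] [557.85930407 115.86641543 172.        ]invalid input at $[0]: expected keys hand, x, y, z, yaw
```

```bash
python3 -m crank '[{"hand":1,"x":0.3,"y":-0.33,"z":0,"yaw":0},{"hand":1,"x":0.6,"y":-0.66,"z":0,"yaw":0},{"hand":1,"x":0.9,"y":-0.99,"z":0,"yaw":0},{"hand":1,"x":0.9,"y":-0.99,"z":0,"yaw":0}]' 20
```

```text
clock: 1.6
tcp_pos: [259.7, -397.2, 303.0]
tool_rot: [0.977, 0.211, 0.0, 0.0]
force: [-0.0, -0.3, 0.9]
opening: 65.7
```

```bash
for i in 1; do python3 -m crank '[{"hand":1,"x":0.3,"y":-0.33,"z":0,"yaw":0},{"hand":1,"x":0.6,"y":-0.66,"z":0,"yaw":0},{"hand":1,"x":0.9,"y":-0.99,"z":0,"yaw":0},{"hand":1,"x":0.9,"y":-0.99,"z":0,"yaw":0}]'; done
python3 -m crank '[{"hand":1,"x":0.3,"y":-0.33,"z":0,"yaw":0},{"hand":1,"x":0.6,"y":-0.66,"z":0,"yaw":0},{"hand":1,"x":0.9,"y":-0.99,"z":0,"yaw":0},{"hand":1,"x":0.9,"y":-0.99,"z":0,"yaw":0}]'
python3 -m crank '[{"hand":1,"x":0.3,"y":-0.33,"z":0,"yaw":0},{"hand":1,"x":0.6,"y":-0.66,"z":0,"yaw":0},{"hand":1,"x":0.9,"y":-0.99,"z":0,"yaw":0},{"hand":1,"x":0.9,"y":-0.99,"z":0,"yaw":0}]'
```

```text
clock: 2.0
tcp_pos: [292.7, -296.0, 303.0]
tool_rot: [0.977, 0.211, 0.0, 0.0]
force: [-1.1, -1.0, -0.3]
opening: 33.6
clock: 2.4
tcp_pos: [325.9, -194.7, 302.9]
tool_rot: [0.977, 0.211, 0.0, 0.0]
force: [-0.3, -1.7, 0.7]
opening: 2.1
clock: 2.8
tcp_pos: [359.3, -93.2, 302.9]
tool_rot: [0.977, 0.211, 0.0, 0.0]
force: [0.1, -0.8, 0.3]
opening: 0.7
```

```bash
python3 -m crank '[{"hand":1,"x":0.3,"y":-0.33,"z":0,"yaw":0.12},{"hand":1,"x":0.6,"y":-0.66,"z":0,"yaw":0.24},{"hand":1,"x":0.88,"y":-0.98,"z":0,"yaw":0.29},{"hand":1,"x":0.88,"y":-0.98,"z":0,"yaw":0.29}]'
python3 -m crank '[{"hand":1,"x":0,"y":0,"z":0,"yaw":0}]'
python3 - <<'E'
from h import *
d=snap('wrist','w2.png'); np.savez('pics/w2.npz',**d)
snap('side','s2.png')
E
```

```text
clock: 3.2
tcp_pos: [391.4, 6.8, 302.6]
tool_rot: [0.995, 0.098, 0.0, -0.0]
force: [-0.0, -0.5, 0.0]
opening: -0.1
clock: 3.3
tcp_pos: [390.7, 4.9, 302.5]
tool_rot: [0.995, 0.098, -0.0, 0.0]
force: [0.1, 0.0, 0.6]
opening: 0.6
```

View pics/w2.png

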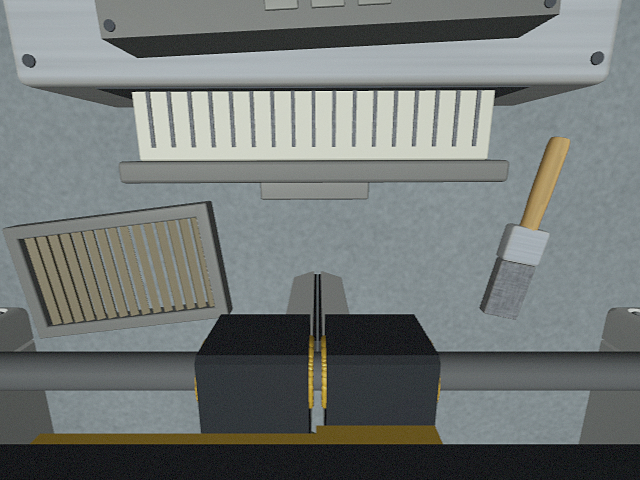

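View pics/s2.png

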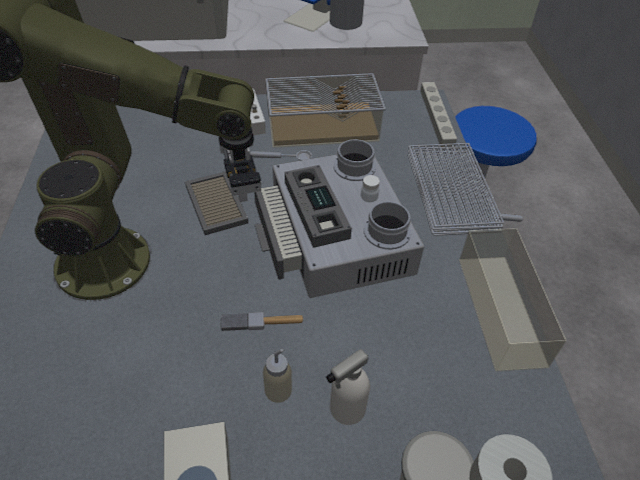

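```bash
python3 - <<'E'
from h import *
d=np.load('pics/w2.npz'); print(-d['R'].T@d['t'], d['R'])
P,u,v=world(d,np.ones((480,640),bool))
a=np.radians(11.3); ux=np.array([np.cos(a),np.sin(a)]); uy=np.array([-ux[1],ux[0]])
for vv in [160,165,170,175,180]:
    m=(v==vv)&(abs(u-314)<30); print(vv,P[m].mean(0).round(1),(P[m][:,:2]@ux).mean().round(1))
m=(abs(P[:,2]-116)<6)&(v>155)&(v<190); print('bezY',np.percentile(P[m][:,:2]@uy,[1,99]), 'X',np.percentile(P[m][:,:2]@ux,[1,99]))
m=(abs(P[:,2]-130)<4); print('houseX',np.percentile(P[m][:,:2]@ux,[.2,1,3]))
E
python3 -m crank '[{"hand":1,"x":0,"y":0,"z":0.3,"yaw":0},{"hand":1,"x":0,"y":0,"z":0.7,"yaw":0},{"hand":1,"x":0,"y":0,"z":0.7,"yaw":0}]'
```

```text
[459.11192948  18.08603286 384.30593928] [[ 1.94883114e-01 -9.80826125e-01  8.27568291e-04]
 [-9.51392894e-01 -1.88829659e-01  2.43300064e-01]
 [-2.38478789e-01 -4.82024168e-02 -9.69950717e-01]]
160 [454.6  19.3 108.5] 449.6
165 [451.3  18.6 119.8] 446.2
170 [447.7  17.9 119.7] 442.6
175 [444.2  17.2 119.8] 438.9
180 [440.6  16.5 119.2] 435.2
bezY [-210.24909373   70.21814647] X [433.71117927 452.57270824]
houseX [500.05219372 500.60619766 501.20502394]
clock: 3.7
tcp_pos: [389.2, 4.8, 244.1]
tool_rot: [0.995, 0.097, -0.003, -0.0]
force: [-0.0, -0.6, 0.6]
opening: 0.7
```

```bash
python3 -m crank '[{"hand":1,"x":0,"y":0,"z":0.35,"yaw":0},{"hand":1,"x":0,"y":0,"z":0.68,"yaw":0},{"hand":1,"x":0,"y":0,"z":0.68,"yaw":0}]'
python3 -m crank '[{"hand":1,"x":0.15,"y":0,"z":0,"yaw":0},{"hand":1,"x":0.3,"y":0,"z":0,"yaw":0},{"hand":1,"x":0.4,"y":0,"z":0,"yaw":0},{"hand":1,"x":0.5,"y":0,"z":0,"yaw":0},{"hand":1,"x":0.6,"y":0,"z":0,"yaw":0},{"hand":1,"x":0.7,"y":0,"z":0,"yaw":0},{"hand":1,"x":0.7,"y":0,"z":0,"yaw":0}]'
```

```text
clock: 4.0
tcp_pos: [389.8, 5.2, 191.3]
tool_rot: [0.995, 0.097, -0.002, -0.0]
force: [0.2, -0.7, -0.2]
opening: 0.4
clock: 4.7
tcp_pos: [446.1, 16.9, 192.2]
tool_rot: [0.995, 0.097, 0.0, -0.0]
force: [-0.4, 0.3, 0.1]
opening: 0.2
```

```bash
python3 - <<'E'
from h import *
d=snap('wrist','w3.png'); np.savez('pics/w3.npz',**d); d=snap('side','s3.png')
cv2.imwrite('pics/s3z.png',cv2.resize(d['image'][130:290,200:420,::-1],(770,560)))
print(ctrl.get_state()['force'])
E
```

```text
[-0.13282397  0.63087196  0.28895474]
```

View pics/w3.png

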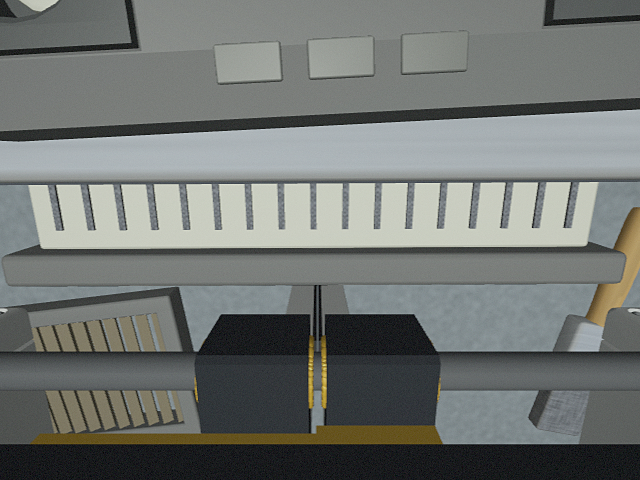

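View pics/s3z.png

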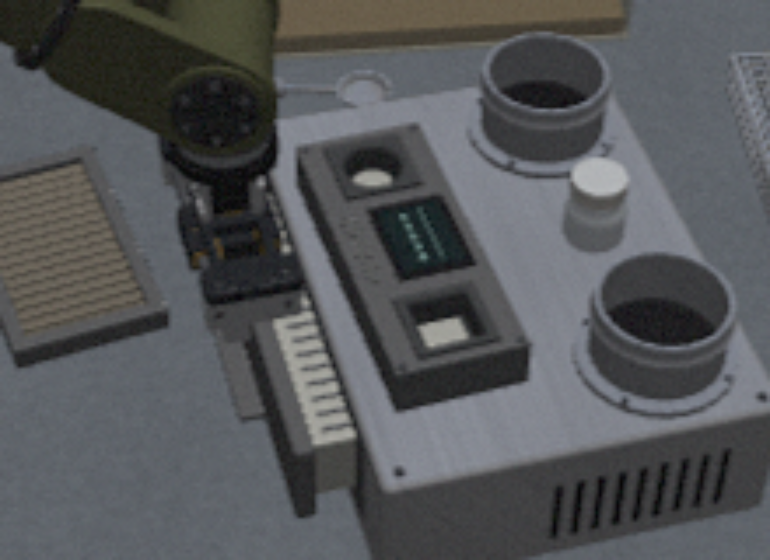

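```bash
cat >> h.py <<'E'
a_=np.radians(11.3); UX=np.array([np.cos(a_),np.sin(a_)]); UY=np.array([-UX[1],UX[0]])
def drawer(d):
    P,u,v=world(d,np.ones((480,640),bool)); X=P[:,:2]@UX;Y=P[:,:2]@UY
    m=(abs(P[:,2]-118)<4)&(abs(Y+70)<140)&(abs(abs(Y+70)-90)<45)&(X<500); h=(abs(P[:,2]-130)<3)&(abs(Y+70)<180)
    s=ctrl.get_state(); print('bezel X',np.percentile(X[m],[1,50,99]).round(1) if m.sum() else 0,'house',np.percentile(X[h],[.3,1]).round(1),'tcpX',s['tcp_pos'][:2]@UX,s['force'])
E
python3 - <<'E'
from h import *
drawer(np.load('pics/w3.npz'))
E
python3 -m crank '[{"hand":1,"x":0.07,"y":0,"z":0,"yaw":0},{"hand":1,"x":0.14,"y":0,"z":0,"yaw":0},{"hand":1,"x":0.2,"y":0,"z":0,"yaw":0},{"hand":1,"x":0.2,"y":0,"z":0,"yaw":0}]'
```

```text
bezel X [451.2 460.  467. ] house [449.6 500.8] tcpX 440.0840785705645 [-0.13282397  0.63087196  0.28895474]
clock: 5.2
tcp_pos: [461.6, 19.9, 192.2]
tool_rot: [0.995, 0.097, 0.0, 0.0]
force: [0.1, 0.4, 0.2]
opening: 0.5
```

```bash
python3 -m crank '[{"hand":1,"x":0.07,"y":0,"z":0,"yaw":0},{"hand":1,"x":0.13,"y":0,"z":0,"yaw":0},{"hand":1,"x":0.18,"y":0,"z":0,"yaw":0}]'
python3 -m crank '[{"hand":1,"x":0.025,"y":0,"z":0,"yaw":0},{"hand":1,"x":0.05,"y":0,"z":0,"yaw":0}]'
python3 - <<'E'
from h import *
drawer(snap('wrist','w4.png'))
E
```

```text
clock: 5.5
tcp_pos: [475.5, 22.7, 192.2]
tool_rot: [0.995, 0.097, -0.0, -0.0]
force: [-4.6, 0.3, 1.6]
opening: 0.4
clock: 5.7
tcp_pos: [479.2, 23.5, 192.2]
tool_rot: [0.995, 0.097, -0.0, -0.0]
force: [-5.6, 0.9, 1.1]
opening: 0.6
bezel X [484.2 491.3 497.9] house [482.6 483.4] tcpX 474.6487649451632 [-2.82408433  1.49885162  0.67160194]
```

Nearly home; push on until the stop shows in the force.

```bash
python3 -m crank '[{"hand":1,"x":0.02,"y":0,"z":0,"yaw":0},{"hand":1,"x":0.03,"y":0,"z":0,"yaw":0},{"hand":1,"x":0.03,"y":0,"z":0,"yaw":0}]'
python3 - <<'E'
from h import *
drawer(snap('wrist','w5.png'))
E
```

```text
clock: 6.05
tcp_pos: [479.9, 23.6, 192.2]
tool_rot: [0.995, 0.097, -0.003, 0.0]
force: [-22.4, -3.4, 13.5]
opening: 0.6
bezel X [484.4 491.4 497.9] house [483.4 483.9] tcpX 475.23341302423665 [-21.81519757  -3.45774844  13.29363452]
```

View pics/w5.png

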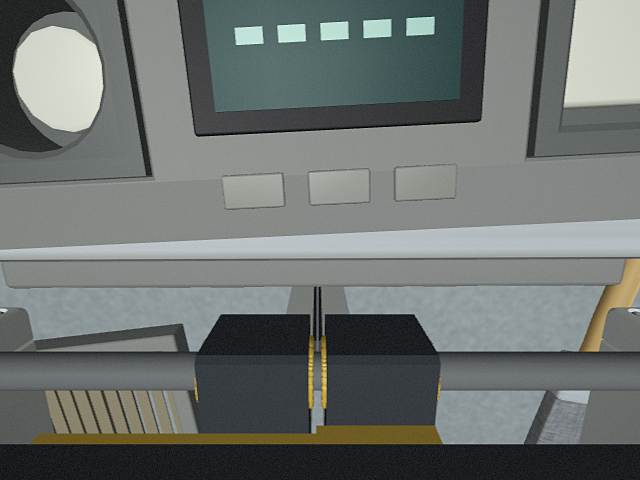

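Bezel is tight on the housing (row ~258, no gap), and the force rose to 22 N at the hard stop. Backing off and going up.

```bash
python3 -m crank '[{"hand":1,"x":-0.2,"y":0,"z":0,"yaw":0},{"hand":1,"x":-0.5,"y":0,"z":0,"yaw":0},{"hand":1,"x":-0.5,"y":0,"z":-0.4,"yaw":0},{"hand":1,"x":-0.5,"y":0,"z":-0.9,"yaw":0},{"hand":1,"x":-0.5,"y":0,"z":-1,"yaw":0}]'
python3 -m crank '[{"hand":1,"x":0.2,"y":-0.3,"z":-0.3,"yaw":0},{"hand":1,"x":0.5,"y":-0.7,"z":-0.5,"yaw":0},{"hand":1,"x":0.5,"y":-0.7,"z":-0.5,"yaw":0},{"hand":1,"x":0.5,"y":-0.7,"z":-0.5,"yaw":0}]'
python3 - <<'E'
from h import *
d=snap('wrist','w6.png'); np.savez('pics/w6.npz',**d); drawer(d)
for l in ['reset_well','reset_key_top','stop_well']:
    for r in ctrl.cut_out('wrist',l)[:2]:
        p,u,v=world(d,r['pixels']); print(l,r['conf'],r['xy'],len(p),np.median(p,0).round(1))
P,u,v=world(d,np.ones((480,640),bool))
m=(P[:,2]>150)&(P[:,2]<158)&(d['image'][v,u].min(1)>150); 
from scipy.cluster.hierarchy import fclusterdata
a=P[m][::4]; L=fclusterdata(a[:,:2],6,'distance')
for k in set(L):
    b=a[L==k]
    if len(b)>30: print('key',len(b),((b.min(0)+b.max(0))/2).round(1),np.ptp(b,axis=0).round(1),b.mean(0).round(1))
E
```

```text
clock: 6.6
tcp_pos: [443.4, 16.0, 276.4]
tool_rot: [0.995, 0.097, 0.004, 0.001]
force: [-0.2, -0.3, -0.3]
opening: 0.2
clock: 7.0
tcp_pos: [470.6, 79.1, 311.7]
tool_rot: [0.995, 0.098, 0.0, 0.0]
force: [0.2, 0.2, 0.7]
opening: 0.6
bezel X [484.  491.4 498. ] house [501.1 501.8] tcpX 476.63153702926417 [-0.51729882 -0.78800843 -0.65074976]
reset_well 0.95 [272.4, 115.5] 10656 [557.5 121.3 170.8]
reset_key_top 0.67 [282.8, 118.6] 1939 [554.9 119.3 153.6]
stop_well 0.63 [560.4, 100.4] 11194 [600.4 -52.7 168.2]
key 463 [554.7 119.7 153.6] [30.  30.8  3.9] [555.  119.7 153.7]
key 554 [596.1 -46.4 154.1] [36.3 32.7  4.7] [596.6 -46.3 153.8]
```

View pics/w6.png

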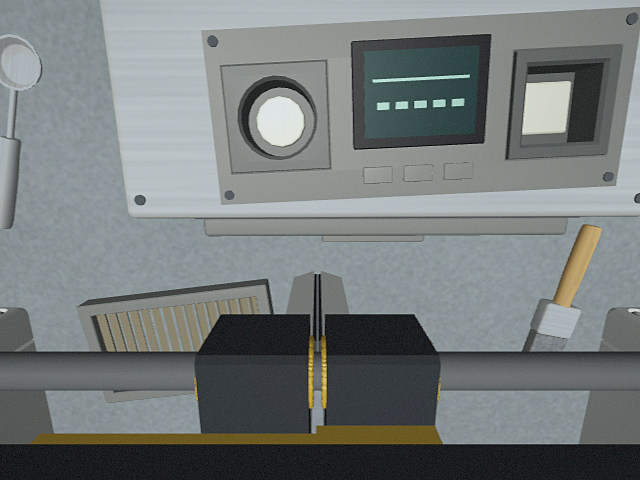

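```bash
python3 -m crank '[{"hand":1,"x":0.4,"y":-0.1,"z":0,"yaw":0},{"hand":1,"x":0.7,"y":-0.2,"z":0,"yaw":0},{"hand":1,"x":0.9,"y":-0.295,"z":0,"yaw":0},{"hand":1,"x":0.9,"y":-0.295,"z":0,"yaw":0},{"hand":1,"x":0.9,"y":-0.295,"z":0,"yaw":0}]'
python3 -c "
from h import *
s=ctrl.get_state();p=np.array([555.2,120])-s['tcp_pos'][:2];q=s['tool_rot'];t=2*np.arctan2(q[1],q[0]);c,w=np.cos(t),np.sin(t)
print(s['tcp_pos'],(p@[c,w])/80,(p@[w,-c])/80)"
```

```text
clock: 7.7
tcp_pos: [536.2, 115.3, 311.7]
tool_rot: [0.995, 0.097, -0.0, 0.0]
force: [0.0, -0.8, -0.7]
opening: 0.5
[536.20312773 115.31547665 311.74761054] 0.24430327113334965 -0.011509168909654572
```

```bash
python3 -m crank '[{"hand":1,"x":0.12,"y":0,"z":0,"yaw":0},{"hand":1,"x":0.245,"y":-0.01,"z":0,"yaw":0},{"hand":1,"x":0.245,"y":-0.01,"z":0.25,"yaw":0},{"hand":1,"x":0.245,"y":-0.01,"z":0.25,"yaw":0},{"hand":1,"x":0.245,"y":-0.01,"z":0.25,"yaw":0}]'
python3 - <<'E'
from h import *
s=ctrl.get_state();p=np.array([555.2,120])-s['tcp_pos'][:2];q=s['tool_rot'];t=2*np.arctan2(q[1],q[0]);c,w=np.cos(t),np.sin(t)
print(s['tcp_pos'],(p@[c,w])/80,(p@[w,-c])/80)
d=snap('side','s7.png'); cv2.imwrite('pics/s7z.png',cv2.resize(d['image'][100:260,220:440,::-1],(770,560)))
d=snap('scene','c7.png'); cv2.imwrite('pics/c7z.png',cv2.resize(d['image'][150:290,300:480,::-1],(720,560)))
snap('wrist','w7.png')
E
```

```text
clock: 8.2
tcp_pos: [555.8, 120.4, 292.5]
tool_rot: [0.995, 0.097, -0.0, 0.0]
force: [0.5, 0.2, 0.0]
opening: 0.5
[555.83078195 120.39964736 292.45024296] -0.008702773638908784 0.003374512753250141
```

View pics/s7z.png

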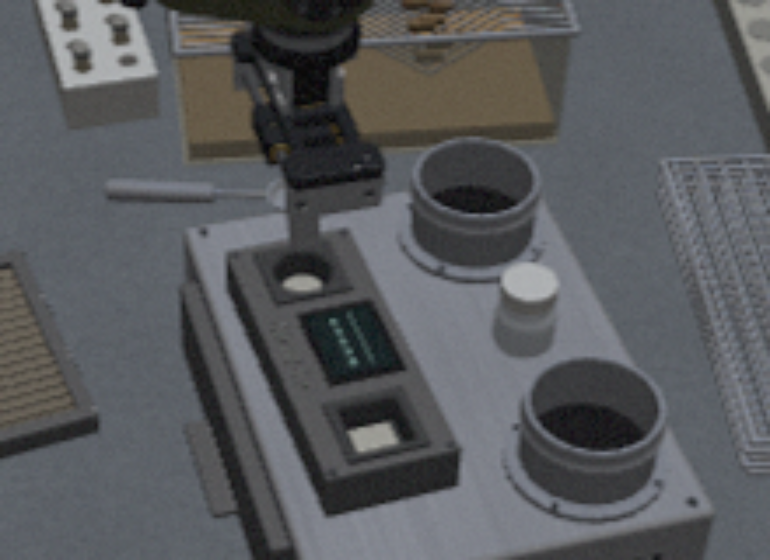

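View pics/c7z.png

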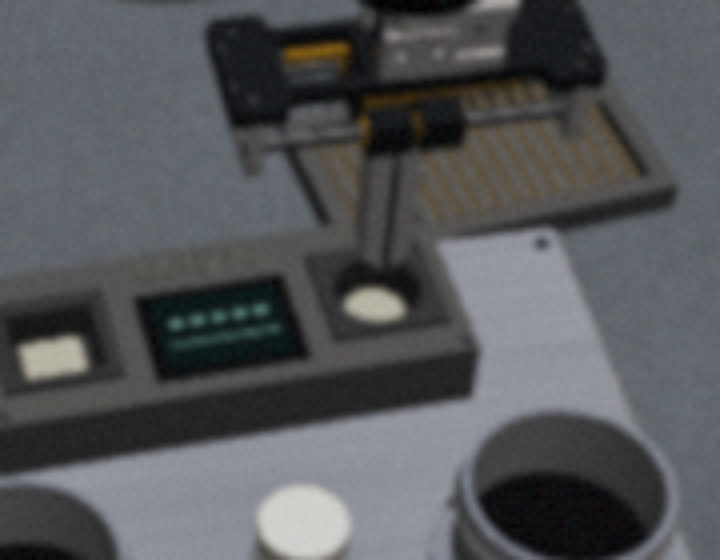

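View pics/w7.png

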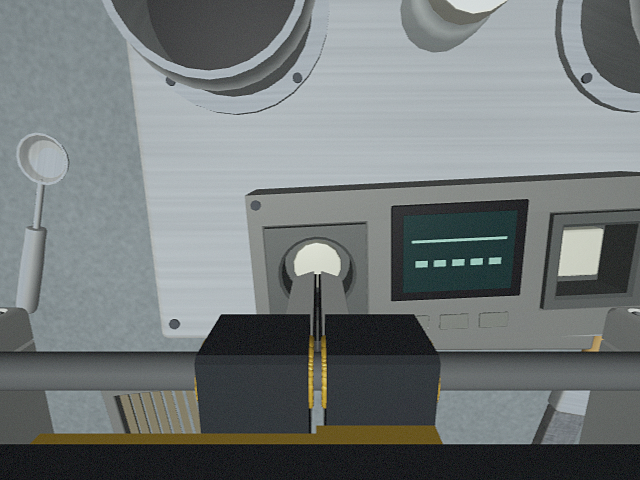

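```bash
python3 -m crank '[{"hand":1,"x":0,"y":0,"z":0.15,"yaw":0},{"hand":1,"x":0,"y":0,"z":0.3,"yaw":0},{"hand":1,"x":0,"y":0,"z":0.4,"yaw":0},{"hand":1,"x":0,"y":0,"z":0.45,"yaw":0},{"hand":1,"x":0,"y":0,"z":0.45,"yaw":0}]'
python3 - <<'E'
from h import *
d=snap('scene','c8.png'); cv2.imwrite('pics/c8z.png',cv2.resize(d['image'][150:290,300:480,::-1],(720,560)))
E
```

```text
clock: 8.85
tcp_pos: [555.5, 120.5, 255.5]
tool_rot: [0.995, 0.097, -0.001, 0.0]
force: [-1.0, -0.8, 0.8]
opening: 0.4
```

View pics/c8z.png

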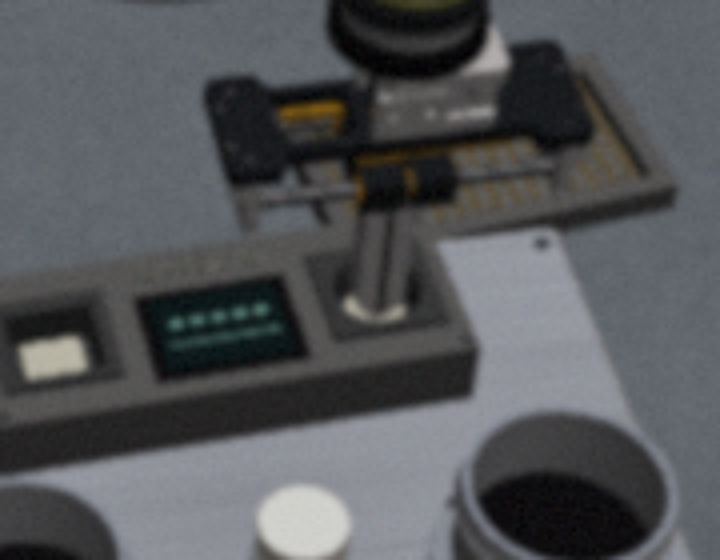

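```bash
python3 -m crank '[{"hand":1,"x":0,"y":0,"z":0.03,"yaw":0},{"hand":1,"x":0,"y":0,"z":0.06,"yaw":0},{"hand":1,"x":0,"y":0,"z":0.09,"yaw":0}]'
python3 -m crank '[{"hand":1,"x":0,"y":0,"z":0.015,"yaw":0},{"hand":1,"x":0,"y":0,"z":0.03,"yaw":0},{"hand":1,"x":0,"y":0,"z":0.03,"yaw":0}]'
```

```text
clock: 9.2
tcp_pos: [555.8, 120.5, 249.2]
tool_rot: [0.995, 0.097, 0.0, -0.0]
force: [-0.6, -0.4, 3.3]
opening: 0.7
clock: 9.5
tcp_pos: [555.8, 120.5, 246.9]
tool_rot: [0.995, 0.097, 0.0, -0.0]
force: [-0.7, 0.2, 6.0]
opening: 0.4
```

```bash
python3 -m crank '[{"hand":1,"x":0,"y":0,"z":0.015,"yaw":0},{"hand":1,"x":0,"y":0,"z":0.025,"yaw":0},{"hand":1,"x":0,"y":0,"z":0.025,"yaw":0}]'
```

```text
clock: 9.8
tcp_pos: [555.8, 120.5, 246.3]
tool_rot: [0.995, 0.097, 0.001, -0.0]
force: [-5.6, -1.2, 16.0]
opening: 0.7
```

Past the 6 N spring, onto the stop. Holding now.

```bash
R='x'; python3 -m crank '[{"hand":1,"x":0,"y":0,"z":0,"yaw":0},{"hand":1,"x":0,"y":0,"z":0,"yaw":0},{"hand":1,"x":0,"y":0,"z":0,"yaw":0},{"hand":1,"x":0,"y":0,"z":0,"yaw":0},{"hand":1,"x":0,"y":0,"z":0,"yaw":0},{"hand":1,"x":0,"y":0,"z":0,"yaw":0},{"hand":1,"x":0,"y":0,"z":0,"yaw":0},{"hand":1,"x":0,"y":0,"z":0,"yaw":0},{"hand":1,"x":0,"y":0,"z":0,"yaw":0},{"hand":1,"x":0,"y":0,"z":0,"yaw":0}]'
python3 -m crank '[{"hand":1,"x":0,"y":0,"z":0,"yaw":0},{"hand":1,"x":0,"y":0,"z":0,"yaw":0},{"hand":1,"x":0,"y":0,"z":0,"yaw":0},{"hand":1,"x":0,"y":0,"z":0,"yaw":0},{"hand":1,"x":0,"y":0,"z":0,"yaw":0},{"hand":1,"x":0,"y":0,"z":0,"yaw":0},{"hand":1,"x":0,"y":0,"z":0,"yaw":0},{"hand":1,"x":0,"y":0,"z":0,"yaw":0},{"hand":1,"x":0,"y":0,"z":0,"yaw":0},{"hand":1,"x":0,"y":0,"z":0,"yaw":0}]'
python3 -m crank '[{"hand":1,"x":0,"y":0,"z":0,"yaw":0},{"hand":1,"x":0,"y":0,"z":0,"yaw":0},{"hand":1,"x":0,"y":0,"z":0,"yaw":0},{"hand":1,"x":0,"y":0,"z":0,"yaw":0},{"hand":1,"x":0,"y":0,"z":0,"yaw":0},{"hand":1,"x":0,"y":0,"z":0,"yaw":0},{"hand":1,"x":0,"y":0,"z":0,"yaw":0},{"hand":1,"x":0,"y":0,"z":0,"yaw":0}]'
```

```text
clock: 10.8
tcp_pos: [555.8, 120.5, 246.3]
tool_rot: [0.995, 0.097, 0.001, -0.0]
force: [-5.2, -0.1, 16.6]
opening: 0.3
clock: 11.8
tcp_pos: [555.8, 120.5, 246.3]
tool_rot: [0.995, 0.097, 0.001, -0.0]
force: [-6.4, -0.4, 16.1]
opening: 0.6
clock: 12.6
tcp_pos: [555.8, 120.6, 246.3]
tool_rot: [0.995, 0.097, 0.001, -0.0]
force: [-6.1, -1.7, 16.6]
opening: 0.3
```

```bash
python3 -m crank '[{"hand":1,"x":0,"y":0,"z":-0.1,"yaw":0},{"hand":1,"x":0,"y":0,"z":-0.3,"yaw":0},{"hand":1,"x":0,"y":0,"z":-0.6,"yaw":0},{"hand":1,"x":0,"y":0,"z":-0.9,"yaw":0},{"hand":1,"x":0,"y":0,"z":-0.9,"yaw":0}]'
python3 -m crank '[{"hand":1,"x":-0.3,"y":0,"z":0,"yaw":0},{"hand":1,"x":-0.8,"y":0.3,"z":0,"yaw":0},{"hand":1,"x":-1,"y":0.3,"z":0,"yaw":0},{"hand":1,"x":-1,"y":0.3,"z":0,"yaw":0}]'
python3 - <<'E'
from h import *
d=snap('wrist','w9.png'); drawer(d)
P,u,v=world(d,np.ones((480,640),bool))
m=(P[:,2]>144)&(P[:,2]<160)&(d['image'][v,u].min(1)>150)&(P[:,1]<200)&(P[:,1]>-120)
for s in (1,-1):
    k=m&((P[:,1]-40)*s>0); print(k.sum(),np.median(P[k],0) if k.sum() else '')
d=snap('side','s9.png')
E
```

```text
clock: 13.1
tcp_pos: [556.2, 120.6, 319.6]
tool_rot: [0.995, 0.097, 0.002, -0.0]
force: [-0.3, -0.8, 0.7]
opening: 0.7
clock: 13.5
tcp_pos: [480.6, 80.9, 316.2]
tool_rot: [0.995, 0.097, -0.0, -0.0]
force: [-0.3, -0.2, 0.2]
opening: 0.5
bezel X [483.7 491.3 497.9] house [501.3 502. ] tcpX 488.2104922368897 [0.03155284 0.36869135 0.28148725]
1817 [555.63347633 120.02803427 153.61915272]
2091 [596.71394749 -46.10163702 153.78976032]
```

View pics/w9.png

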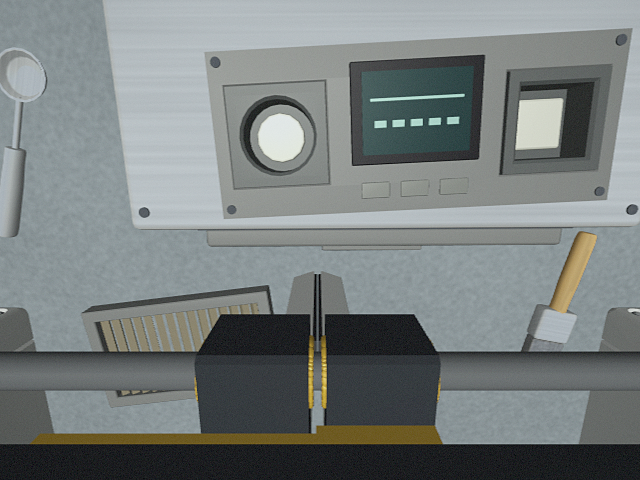

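View pics/s9.png

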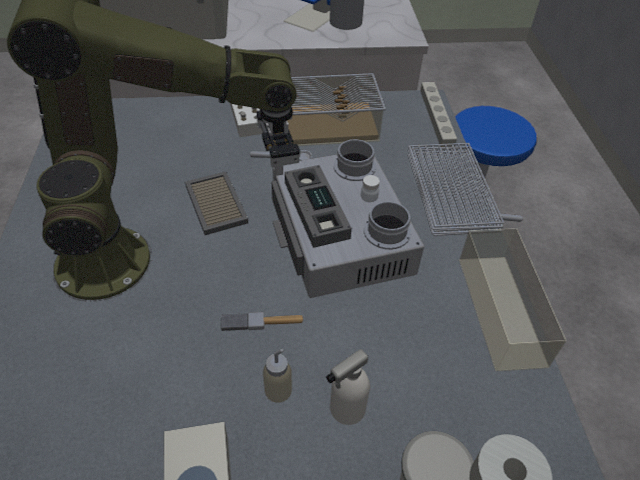

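Drawer is flush (no gap at wrist row ~228), the reset key at (281,137) has sprung back to 153.6 mm, and nothing else has moved. The robot is clear.

```bash
python3 -c "
from plant import ctrl
print(ctrl.close_job())"
```

```text
the job is handed in; nothing more can be done
None
```

I pushed the filter drawer home, then pressed the reset key in the round well and let it spring back. The job was handed in at about 13.6 s on the clock, well inside the 51 s.

- **Drawer:** I pushed it with closed fingertips until the force rose to about 22 N at the stop. The bezel face then measured 484 mm along the blower's axis, with the housing front at about 500–501 mm. That is flush for a 16 mm plate, to within about 1–2 mm. It read the same in the last wrist picture.
- **Reset key:** It was pressed about 5 mm to its stop and held for about 2.8 s at a steady 16 N. After I lifted clear, its top measured 153.6 mm, the same as before the press (154 mm expected).
- **Stop key and other things:** The stop key was never touched and its top measured 153.8 mm, its free height. The brush, old filter, scoop, jar and bottles look unmoved in the last pictures; I checked them by eye only. The robot ended clear of everything, with the force reading near zero.

No check failed. The side and scene cameras differed by up to about 10 mm on the round well's position. I used the closer wrist camera for the press instead.

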